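# Raise the bail and hang the offcut pail on the hook

### The job

Get the offcut pail off the bench: with the pail still standing where it is, swing its flat-lying bail upright, then lift the pail by the bail's grip and hang it on the stand's two-pronged hook, the grip lying down in the hollows of both prongs, and let go. The hook is clamped at a height nobody has measured, so feel for it: lower the pail gently until the hook takes the weight before you let go, neither dropping the pail onto it nor leaning on it. Keep the pail from tipping over and leave the tape measure, square tube and hammer alone.

Things in the scene. Friction and masses are not known exactly. Their poses are not given: they have to be found in the camera images.
- pail: Loose round steel pail, open on top, 85 mm tall, 84 mm wide at the base, 105 mm at the beaded rim, a few metal offcuts jammed inside; 0.39 to 0.6 kg with its bail, most of it low down. Origin: centre of its underside; z up. Two ears stand out at the rim along its y axis; the bail's pivot line runs along y, 75 mm above the origin.
- bail (a joint): Bail angle about its pivot line, rad: 0 = lying flat, sticking out level over the pail's +x side (as at the start, on a stop); 1.57 = upright above the pail; it can go over to 3.14. Slight friction: raised fast it can tip a light pail; let go away from upright it falls.
- bail_grip (a point): Middle of the bail's grip: a straight round wooden bar, 16 mm thick, 104 mm long, that turns freely on its wire, parallel to the pivot line and 105 mm from it. x points away from the pivot line, y along the bar. Lying flat it is 75 mm above the bench, its near side 44 mm outside the rim. Two 5 mm wire legs run from its ends to the ears, 120 mm apart there.
- stand: Fixed stand with a two-pronged hook. Origin: on the bench under the middle of the prongs' hollows. The prongs, 10 mm round bars at y = -36 and +36 mm, point to -x. Each has a hollow with a flat bottom 30 mm long centred on x = 0, an upturned tip at x = -34 mm, and a slope up behind. The 26 mm square post, 262 mm tall, is at x = +115 mm; the space between the prongs is free up to x = +89 mm.
- hook_range (a point): Point on the stand over its origin, 235 mm above the bench: NOT the hook itself but the middle of the range in which it may be clamped. Seated in the hollows, the grip has its centre line over x = 0 (within 10 mm), along the stand's y, anywhere from 16 mm below to 16 mm above this point; this is not measured. The prong tips stand 19 mm higher than that centre line. The hook does not give.
- tape: Bystander: grey tape measure, 62 x 34 x 58 mm tall. Origin: centre of its underside.
- square_tube: Bystander: square aluminium tube, 30 x 30 mm, 160 mm long along its y axis, lying on the bench. Origin: centre of its underside.
- hammer: Bystander: hammer with wooden handle lying along its x axis on the bench.

How it is judged:
On the way, in this order (a step that is already met when the one before it is completed fails the run):
1. the bail is upright (within 0.2 rad) while the pail still stands on the bench within 30 mm of where it was, not tipped (value of joint bail between 1.37 and 1.77 rad and distance of pail from where it was at the start of the episode below 0.03 m and height (world z) of pail below 0.006 m and angle between pail's own z axis and vertical below 0.1 rad), for 0.2 s.
2. the grip lies in the hollows (middle within 16 mm in x, 15 mm in y) and the hook bears at least 1.5 N of the pail while the fingers still hold it (contact force between stand and pail above 1.5 N and contact force between the fingers and pail above 0.5 N and height (world z) of pail above 0.025 m and x of bail_grip in the frame of stand between -0.016 and 0.016 m and y of bail_grip in the frame of stand between -0.015 and 0.015 m), for 0.2 s.
At the end, for the whole second after the job is handed in: The pail hangs on the hook, released, at rest (under 50 mm/s), over 25 mm off the bench, upright within 0.25 rad, carried by the stand; the grip's middle is within 16 mm in x and 15 mm in y of the hollows' middle, the grip parallel to the stand's y within 0.15 rad (contact force between stand and pail above 2 N and height (world z) of pail above 0.025 m and x of bail_grip in the frame of stand between -0.016 and 0.016 m and y of bail_grip in the frame of stand between -0.015 and 0.015 m and angle between the y axis of bail_grip and the y axis of stand, either way round below 0.15 rad and angle between pail's own z axis and vertical below 0.25 rad and linear speed of pail below 0.05 m/s and contact force between the fingers and pail below 0.1 N); the robot touches nothing.
It fails at once if the pail or its bail meets the stand with more than 25 N (dropped, shoved or pressed onto the hook) (contact force between stand and pail above 25 N).
It fails at once if the pail tips by more than 0.5 rad (angle between pail's own z axis and vertical above 0.5 rad).
It fails at once if the square tube is moved by more than 25 mm (distance of square_tube from where it was at the start of the episode above 0.025 m).
It fails at once if the tape is moved by more than 25 mm (distance of tape from where it was at the start of the episode above 0.025 m).
It fails at once if the hammer is moved by more than 25 mm (distance of hammer from where it was at the start of the episode above 0.025 m).
It also fails if it takes over 72 s, if anything falls off the work surface, if the arm or the gripper's body presses on something with over 40 N, if the wrist force passes 120 N, or if a joint passes its speed limit or range.

### The arm

A 6-joint arm with a two-finger parallel gripper is mounted at the origin on the work surface. World frame = base frame: x ahead of the robot, y to its left, z up, the work surface at z = 0. Lengths are in m, angles in rad, forces in N, time in s.
With the tool pointing down it reaches from about 0.3 to 0.85 m from the base axis. Payload 5.4 kg.
Tool frame: the origin (TCP) lies on the centre line of the jaws, within the pads' length; the fingertips stand 8 mm ahead of it and the grasp point (between the pads) lies 11 mm behind it (r.finger_overhang is the distance from the TCP to the fingertips, in m); x points along the fingers, y is the direction in which the jaws open and shut, and the axes are right-handed (so a half turn about x gives the same grasp; the last joint's range is limited). The gripper opens to 85 mm and grips with 20 to 120 N. Pads are 22 mm wide; open, the fingers measure 114 mm over their backs; the gripper's body (76 mm by 85 mm) begins 54 mm behind the grasp point. The pads swing forward as they close: fully open they stand 13 mm farther back than shut.
Start: joints at [0.977, 0.158, 1.597, -0, 1.386, -0.21], TCP at [0.215, 0.533, 0.208] pointing down, gripper open.
Joint ranges: [-2.91, 2.91], [-0.94, 2.29], [0.18, 2.7], [-1.29, 4.43], [0.17, 2.64], [-3, 3]. Speed limits (rad/s): [2.57, 2.57, 3.14, 3.14, 3.14, 3.14].

### API

Orientations are given as a unit quaternion [w, x, y, z].
In Python, from plant import r gives the robot as it stands. The module is installed in compiled form; this text tells all that it offers.
- The arm moves only by the tool servo_tool, never from a script. Its arguments are lists of equal length, an entry for each row: "gripper": the finger opening in m, from 0 to 0.0854; "xyz": the shift along the tool's x, y, z in m, a list of three; "turn": the turn, a rotation vector about the tool's x, y, z in degrees, a list of three. In form: {"gripper": [gripper, ...], "xyz": [[x, y, z], ...], "turn": [[wx, wy, wz], ...]}. A call has 1 to 5 rows; each row shifts and turns the commanded pose from where the row before left it, along the tool's axes as they then stand; what a row does not reach is not made up. A row lasts 1/10 s, in which the tool goes at most 50 mm and 8.59 degrees, less where a joint would pass 70% of its speed; a pose out of reach is approached as far as the arm can. A call is refused whole if a number of a shift passes 0.05 or a number of a turn 8.59, either way. A call with a gripper value outside its range is refused whole. The fingers move at their own pace and stop on an object; "grip_force" is the grip in N (left out, the last holds). Time passes only in rows, so rows that do not move let the fingers close. It gives the time, the measured TCP pose, the force and the opening at its end, in the units of the state.
- r.get_obs(): the state, without advancing time (a new reading comes with each control period).
- r.snapshot(name): name is "side" or "top"; returns (picture, depth): 420x560x3 uint8, red, green, blue; 420x560 float32, m along the optical axis (not along the pixel's ray), 0 where there is no reading.
- r.calibration(name): a dict with "fx", "fy", "cx", "cy" (pixels), "k1" (the pictures are not rectified: a ray, as slopes to the right and down, at radius r is drawn at 1 + k1 r^2 times it, then the intrinsics apply), "R" (3x3) and "t" (3): a world point X has camera coordinates R X + t. Camera axes: x right, y down, z forward; pixel columns grow to the right and rows downward; lengths in m; the calibration is good to about 2 mm. A picture is of the moment at which its call begins. calibration takes no time and is no camera call.
- r.close_job(): hands the job in, once; it reports no verdict.
The state is a dict: "time_s": time; "joint_positions": joint angles; "dq": joint speeds; "joint_torque": joint torques, N m; "tcp_pos": TCP position; "tcp_rot": TCP orientation; "force": force on the tool from outside, world axes, zero at the start; "moment": the same for the moment, N m; "finger_gap": finger opening in m.
Only numpy, scipy, OpenCV 4.12 (cv2) and the standard library are available. Lean on these libraries where they do the work, as an engineer would, in place of code of your own. Each camera call takes 0.05 s, during which the arm holds its last target.

## Working session

There is one attempt and no reset: what is moved stays moved. The work goes in short steps, Python scripts to look and compute and a tool call to move; the robot and the scene stay as the last step left them, time stands still between calls to the robot, and variables do not carry over. Pictures are saved under pics/ and viewed, and the job is handed in when it is done.

Besides the shell and the picture viewer there is one more tool, called after "Call:" as a command line: name --argument value ..., lists and objects as JSON in quotes. servo_tool: Moves the arm, as the interface text tells. Its arguments: {"type":"object","properties":{"gripper":{"type":"array","items":{"type":"number"}},"xyz":{"type":"array","items":{"type":"array","items":{"type":"number"}}},"turn":{"type":"array","items":{"type":"array","items":{"type":"number"}}},"grip_force":{"type":"number"}},"required":["gripper","xyz","turn"]}

```bash
mkdir -p pics; cat > h.py <<'E'
import numpy as np, cv2
from plant import r
def snap(n,f):
    im,d=r.snapshot(n); cv2.imwrite('pics/%s.png'%f,im[:,:,::-1]); np.savez('pics/%s.npz'%f,im=im,d=d); return im,d
def world(n,u,v,d):
    c=r.calibration(n); K=np.array([[c['fx'],0,c['cx']],[0,c['fy'],c['cy']],[0,0,1]])
    p=cv2.undistortPoints(np.array([[[u,v]]],float),K,np.array([c['k1'],0,0,0.]))[0,0]
    return np.array(c['R']).T@(np.array([p[0]*d,p[1]*d,d])-c['t'])
def plane(n,u,v,z):
    c=r.calibration(n); R=np.array(c['R']); o=-R.T@np.array(c['t']); q=world(n,u,v,1.)-o
    return o+q*(z-o[2])/q[2]
def cloud(n,d):
    v,u=np.indices(d.shape); c=r.calibration(n); K=np.array([[c['fx'],0,c['cx']],[0,c['fy'],c['cy']],[0,0,1]])
    p=cv2.undistortPoints(np.stack([u.ravel(),v.ravel()],1).astype(float)[:,None],K,np.array([c['k1'],0,0,0.]))[:,0]
    P=np.c_[p,np.ones(len(p))]*d.ravel()[:,None]
    return ((P-np.array(c['t']))@np.array(c['R'])).reshape(d.shape+(3,))
E
python3 - <<'E'
from h import *
for n in ('top','side'):
    snap(n,n+'0'); c=r.calibration(n); print(n,-np.array(c['R']).T@c['t'],c['fx'],c['k1']);print(np.array(c['R']).round(2))
o=r.get_obs()
for k in o: print(k,o[k])
print(r.finger_overhang)
E
```

```text
top [ 0.35026083 -0.10812037  1.03496988] 397.738167516623 -0.10900666029885767
[[ 0.04 -1.   -0.  ]
 [-0.98 -0.04 -0.22]
 [ 0.22  0.01 -0.98]]
side [0.34371001 0.51465643 0.77130115] 396.7716544101478 0.03247743491951581
[[-0.97 -0.26 -0.02]
 [-0.16  0.66 -0.73]
 [ 0.2  -0.71 -0.68]]
time_s 0.1
joint_positions [ 9.76914373e-01  1.59002493e-01  1.59811390e+00  1.57162993e-06
  1.38620017e+00 -2.10094579e-01]
dq [ 0.00032773 -0.00180285 -0.00120402  0.0007786  -0.00045384 -0.00028166]
joint_torque [ 8.06203097e-04 -3.96986532e+01 -3.32341719e+01 -1.11330726e-04
  4.11129731e-03 -4.11442988e-05]
tcp_pos [0.21498266 0.53266979 0.20720234]
tcp_rot [ 0.69388847  0.13429746  0.69436641 -0.13541885]
force [-0.43113197 -0.2024891   0.28620638]
moment [-0.03841324 -0.05547313 -0.02378825]
finger_gap 0.08557291647206691
0.008
```

View pics/top0.png

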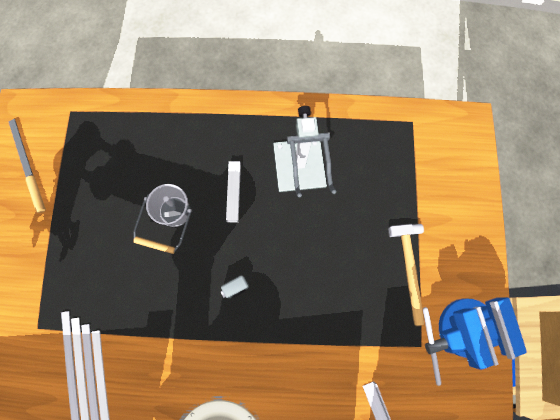

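View pics/side0.png

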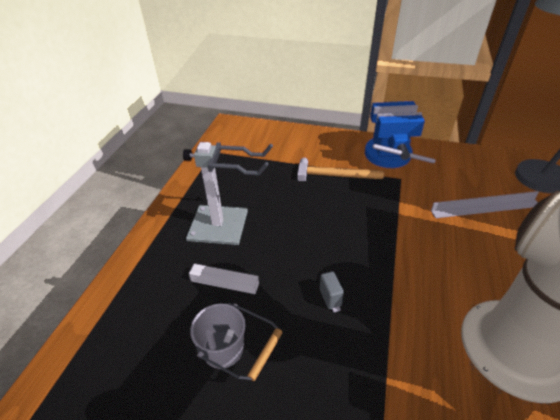

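Top view: pail rim is at about (167,205) with its bail toward the robot and the grip from (135,239) to (174,251). The hook prongs run from (295,193) and (333,191) back to (328,137), the tube is at (233,190), the tape at (234,287) and the hammer at (410,270). Next I'll measure these.

```bash
python3 - <<'E'
from h import *
for n in ('top','side'):
    z=np.load(f'pics/{n}0.npz'); im,d=z['im'],z['d']; C=cloud(n,d)
    hsv=cv2.cvtColor(im,cv2.COLOR_RGB2HSV)
    m=(hsv[...,1]>90)&(hsv[...,0]<30)&(C[...,2]>.055)&(C[...,2]<.1)&(d>0)
    k,l,s,c=cv2.connectedComponentsWithStats(m.astype(np.uint8))
    for i in range(1,k):
        if s[i,4]>60:
            P=C[l==i]; print(n,'grip',s[i],P.mean(0).round(4),'ztop',np.percentile(P[:,2],[5,50,95]).round(4))
            w,V=np.linalg.eigh(np.cov(P[:,:2].T)); a=V[:,1]; t=(P[:,:2]-P[:,:2].mean(0))@a
            print(' axis',a, 'ends',(P[:,:2].mean(0)+a*t.min()).round(4),(P[:,:2].mean(0)+a*t.max()).round(4))
    # everything high: stand
    w=C.reshape(-1,3)
    for name,lo,hi in (('stand_hi',.17,.3),('rim',.079,.095)):
        q=(d>0)&(C[...,2]>lo)&(C[...,2]<hi)&(C[...,0]>.2)&(C[...,0]<.85)&(C[...,1]>-.5)&(C[...,1]<.45)
        k,l,s,c=cv2.connectedComponentsWithStats(q.astype(np.uint8))
        for i in range(1,k):
            if s[i,4]>25:
                P=C[l==i]; print(n,name,s[i],P.min(0).round(3),P.max(0).round(3),P.mean(0).round(3))
E
python3 - <<'E'
import cv2
a=cv2.imread('pics/top0.png');cv2.imwrite('pics/t1.png',cv2.resize(a[90:270,110:360],None,fx=3,fy=3,interpolation=cv2.INTER_CUBIC)[:600,:800])
a=cv2.imread('pics/side0.png');cv2.imwrite('pics/s1.png',cv2.resize(a[130:400,170:400],None,fx=2.2,fy=2.2,interpolation=cv2.INTER_CUBIC))
E
```

```text
top grip [134 237  41  17 210] [0.4748 0.1742 0.0807] ztop [0.0761 0.0812 0.0843]
 axis [0.24050325 0.97064833] ends [0.4636 0.1292] [0.4888 0.2307]
top stand_hi [ 287  106   50   92 1335] [ 0.565 -0.237  0.17 ] [ 0.774 -0.132  0.265] [ 0.686 -0.179  0.239]
top rim [297 156  11   5  26] [ 0.707 -0.189  0.08 ] [ 0.713 -0.163  0.095] [ 0.71  -0.175  0.087]
top rim [144 184  45  41 354] [0.527 0.102 0.079] [0.63  0.217 0.092] [0.581 0.161 0.085]
top rim [134 237  41  16 216] [0.459 0.128 0.079] [0.493 0.23  0.087] [0.475 0.18  0.082]
top rim [432 359   5  13  37] [ 0.203 -0.5    0.082] [ 0.231 -0.49   0.094] [ 0.219 -0.496  0.091]
side grip [486  24  12  39 189] [-0.0739 -1.4626  0.0775] ztop [0.056  0.0769 0.0978]
 axis [-0.00143986  0.99999896] ends [-0.0736 -1.6579] [-0.0741 -1.2994]
side grip [500  71  60  25 739] [-0.1602 -1.0512  0.0775] ztop [0.0574 0.0774 0.098 ]
 axis [-0.99676069  0.08042468] ends [-0.0693 -1.0586] [-0.2635 -1.0429]
side grip [248 328  34  53 482] [0.4767 0.1858 0.0795] ztop [0.0744 0.0799 0.0828]
 axis [0.22154735 0.97514961] ends [0.4635 0.1276] [0.4874 0.2331]
side stand_hi [ 183  143   90   38 1309] [ 0.565 -0.232  0.17 ] [ 0.773 -0.129  0.262] [ 0.685 -0.17   0.23 ]
side rim [400 155  24   5  67] [ 0.204 -0.5    0.08 ] [ 0.27  -0.47   0.095] [ 0.233 -0.487  0.089]
side rim [208 198  12  11  63] [ 0.708 -0.183  0.079] [ 0.733 -0.157  0.095] [ 0.718 -0.164  0.087]
side rim [191 303  55  52 551] [0.527 0.1   0.079] [0.631 0.214 0.089] [0.581 0.16  0.084]
side rim [249 328  32  51 308] [0.461 0.131 0.079] [0.492 0.234 0.085] [0.477 0.182 0.081]
```

View pics/t1.png

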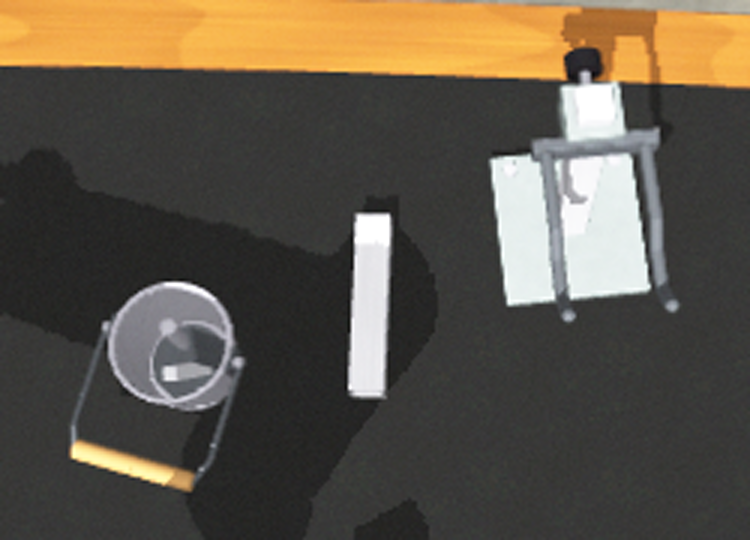

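View pics/s1.png

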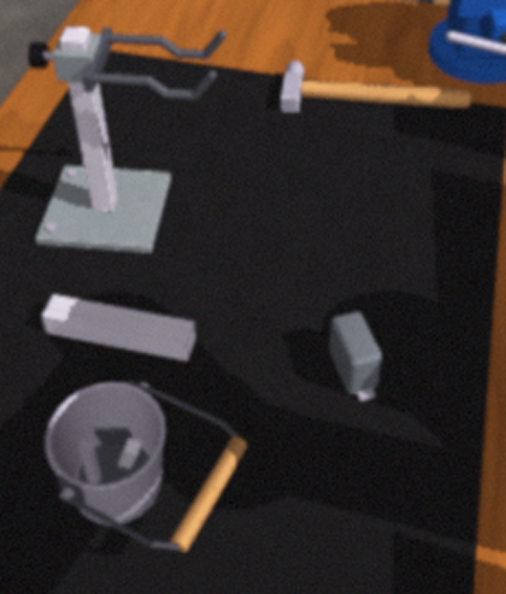

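```bash
python3 - <<'E'
from h import *
for n in ('top','side'):
    z=np.load(f'pics/{n}0.npz'); im,d=z['im'],z['d']; C=cloud(n,d)
    q=(d>0)&(C[...,2]>.19)&(C[...,2]<.3)&(C[...,0]>.55)&(C[...,0]<.85)&(C[...,1]>-.4)&(C[...,1]<.0)
    P=C[q]
    for x in np.arange(.56,.78,.01):
        S=P[(P[:,0]>=x)&(P[:,0]<x+.01)]
        if not len(S): continue
        out=[]
        for G in (S[S[:,1]<-.18],S[(S[:,1]>=-.18)]):
            out.append((len(G),G[:,1].mean().round(4),G[:,2].mean().round(4),np.percentile(G[:,2],95).round(4)) if len(G) else None)
        print(n,round(x+.005,3),out)
    # base plate
    q=(d>0)&(C[...,2]>.004)&(C[...,2]<.03)&(C[...,0]>.5)&(C[...,0]<.8)&(C[...,1]>-.3)&(C[...,1]<-.05)
    b=cv2.minAreaRect(C[q][:,:2].astype(np.float32)); print('base',b, C[q].mean(0))
    for nm,box,zz in (('tube',(.5,.7,-.02,.09),(.015,.05)),('tape',(.3,.5,-.06,.1),(.03,.08)),('hammer',(.2,.65,-.6,-.3),(.008,.08))):
        q=(d>0)&(C[...,0]>box[0])&(C[...,0]<box[1])&(C[...,1]>box[2])&(C[...,1]<box[3])&(C[...,2]>zz[0])&(C[...,2]<zz[1])
        print(nm,C[q].min(0).round(3),C[q].max(0).round(3))
E
```

```text
top 0.565 [None, (13, np.float64(-0.1604), np.float64(0.249), np.float64(0.2516))]
top 0.575 [(13, np.float64(-0.232), np.float64(0.2493), np.float64(0.2519)), (17, np.float64(-0.1591), np.float64(0.2443), np.float64(0.2513))]
top 0.585 [(15, np.float64(-0.2298), np.float64(0.2455), np.float64(0.2516)), (13, np.float64(-0.1569), np.float64(0.2301), np.float64(0.2367))]
top 0.595 [(17, np.float64(-0.2283), np.float64(0.2308), np.float64(0.2392)), (21, np.float64(-0.1566), np.float64(0.223), np.float64(0.2252))]
top 0.605 [(20, np.float64(-0.2276), np.float64(0.2226), np.float64(0.2251)), (20, np.float64(-0.1548), np.float64(0.2231), np.float64(0.2262))]
top 0.615 [(21, np.float64(-0.2262), np.float64(0.2231), np.float64(0.2242)), (21, np.float64(-0.1537), np.float64(0.2234), np.float64(0.2257))]
top 0.625 [(23, np.float64(-0.225), np.float64(0.223), np.float64(0.227)), (32, np.float64(-0.1518), np.float64(0.2304), np.float64(0.2373))]
top 0.635 [(22, np.float64(-0.2231), np.float64(0.2303), np.float64(0.2332)), (22, np.float64(-0.1507), np.float64(0.2376), np.float64(0.2405))]
top 0.6
[... 4855 characters left out ...]
 np.float64(0.2472)), (4, np.float64(-0.1644), np.float64(0.2414), np.float64(0.2471))]
side 0.755 [None, (48, np.float64(-0.1628), np.float64(0.2318), np.float64(0.2418))]
side 0.765 [(2, np.float64(-0.1813), np.float64(0.2307), np.float64(0.2353)), (55, np.float64(-0.1596), np.float64(0.2354), np.float64(0.2442))]
side 0.775 [None, (5, np.float64(-0.1626), np.float64(0.2387), np.float64(0.2427))]
base ((0.7219754457473755, -0.17212215065956116), (0.1402599960565567, 0.13304103910923004), 7.834945201873779) [ 0.71770067 -0.1630529   0.01009012]
tube [ 0.556 -0.016  0.015] [0.7   0.018 0.033]
tape [ 0.36  -0.049  0.03 ] [0.414 0.015 0.06 ]
hammer [ 0.2   -0.6    0.008] [ 0.568 -0.413  0.08 ]
```

```bash
python3 - <<'E'
from h import *
ps=0.141; ex=np.array([np.cos(ps),np.sin(ps)]); ey=np.array([-ex[1],ex[0]])
for n in ('top','side'):
    z=np.load(f'pics/{n}0.npz'); im,d=z['im'],z['d']; C=cloud(n,d)
    q=(d>0)&(C[...,2]>.19)&(C[...,2]<.3)&(C[...,0]>.55)&(C[...,0]<.85)&(C[...,1]>-.4)&(C[...,1]<.0)
    P=C[q]; O=np.array([.608,-.188]); s=(P[:,:2]-O)@ex; t=(P[:,:2]-O)@ey
    m=(P[:,2]>(.2595 if n=='top' else .2575))&(s>.09); print(n,'post top s',s[m].min(),s[m].max(),s[m].mean(),'t',t[m].mean(),t[m].min(),t[m].max())
    for nm,g in (('R',t<-.02),('L',t>.02)):
        mm=g&(s>-.045)&(s<.075); A=np.polyfit(s[mm],t[mm],1); print(nm,'t fit',A, 'smin',s[mm].min())
        for a in np.arange(-.042,.04,.006):
            k=mm&(s>=a)&(s<a+.006)
            if k.any(): print('   %.3f %.4f'%(a+.003,np.percentile(P[k,2],70)),end='')
        print()
E
```

```text
top post top s 0.10028796384462409 0.12649185479941 0.11319343633625405 t -0.0029708353748054035 -0.016223978630926738 0.00968831572025793
R t fit [-0.00442263 -0.03871146] smin -0.0389071215905251
   -0.039 0.2507   -0.033 0.2507   -0.027 0.2450   -0.021 0.2353   -0.015 0.2268   -0.009 0.2229   -0.003 0.2234   0.003 0.2236   0.009 0.2239   0.015 0.2262   0.021 0.2312   0.027 0.2353   0.033 0.2393   0.039 0.2384
L t fit [-0.00044054  0.03324514] smin -0.0390315170541822
   -0.039 0.2489   -0.033 0.2505   -0.027 0.2442   -0.021 0.2351   -0.015 0.2267   -0.009 0.2238   -0.003 0.2242   0.003 0.2253   0.009 0.2243   0.015 0.2263   0.021 0.2308   0.027 0.2364   0.033 0.2396   0.039 0.2380
side post top s 0.10238236040545534 0.12731132022086009 0.11447744854919115 t 0.0006599811210010915 -0.012198513064928891 0.014118882403567687
R t fit [-0.00650136 -0.03479776] smin -0.03736698951789973
   -0.039 0.2447   -0.033 0.2454   -0.027 0.2399   -0.021 0.2328   -0.015 0.2244   -0.009 0.2203   -0.003 0.2209   0.003 0.2186   0.009 0.2201   0.015 0.2213   0.021 0.2262   0.027 0.2318   0.033 0.2351   0.039 0.2350
L t fit [-0.00355875  0.03708105] smin -0.03826801065699858
   -0.039 0.2456   -0.033 0.2464   -0.027 0.2407   -0.021 0.2311   -0.015 0.2224   -0.009 0.2214   -0.003 0.2211   0.003 0.2194   0.009 0.2207   0.015 0.2213   0.021 0.2275   0.027 0.2318   0.033 0.2353   0.039 0.2352
```

```bash
cat >> h.py <<'E'
from scipy.spatial.transform import Rotation as Ro
def pose():
    o=r.get_obs(); q=np.array(o['tcp_rot']); return np.array(o['tcp_pos']),Ro.from_quat(q[[1,2,3,0]]),o
def plan(tgt=None,yaw=None):
    # yaw: bar-axis angle (rad) in world; tool z is along the bar, tool x down
    p,R,o=pose(); M=R.as_matrix()
    if tgt is not None: print('shift tool mm',(M.T@(np.array(tgt)-p)*1000).round(1))
    if yaw is not None:
        best=None
        for s in (1,-1):
            x=np.array([0,0,-1.]); z=s*np.array([np.cos(yaw),np.sin(yaw),0]); y=np.cross(z,x)
            T=Ro.from_matrix(np.c_[x,y,z]); v=(R.inv()*T).as_rotvec(degrees=True)
            if best is None or np.linalg.norm(v)<np.linalg.norm(best): best=v
        print('turn deg',best.round(2))
    print('t',o['time_s'],'p',p.round(4),'F',np.array(o['force']).round(2),'gap',round(o['finger_gap'],4),'q',np.array(o['joint_positions']).round(2)); print(M.round(3))
E
python3 - <<'E'
from h import *
plan((.4755,.180,.15),np.arctan2(.974,.228))
E
```

```text
shift tool mm [  57.5 -229.4  373.6]
turn deg [8.119e+01 5.000e-02 9.000e-02]
t 0.1 p [0.215  0.5327 0.2072] F [-0.43 -0.2   0.29] gap 0.0856 q [ 0.98  0.16  1.6   0.    1.39 -0.21]
[[-0.001  0.374  0.927]
 [-0.001  0.927 -0.374]
 [-1.    -0.002 -0.   ]]
```

Call:
servo_tool --gripper '[0.045,0.045,0.045,0.045,0.045]' --xyz '[[0,-0.023,0.037],[0,-0.023,0.037],[0,-0.023,0.037],[0,-0.023,0.037],[0,-0.023,0.037]]' --turn '[[0,0,0],[0,0,0],[0,0,0],[0,0,0],[0,0,0]]' --grip_force 25

```text
time_s: 0.6
tcp_pos: [0.3442, 0.3556, 0.2077]
tcp_rot: [0.694, 0.135, 0.694, -0.135]
force: [0.0, -0.3, 0.5]
finger_gap: 0.0449
```

Call:
servo_tool --gripper '[0.045,0.045,0.045,0.045,0.045]' --xyz '[[0,-0.023,0.037],[0,-0.023,0.037],[0,-0.023,0.037],[0,-0.023,0.037],[0,-0.023,0.037]]' --turn '[[0,0,0],[0,0,0],[0,0,0],[0,0,0],[0,0,0]]'

```text
time_s: 1.1
tcp_pos: [0.4728, 0.1797, 0.2078]
tcp_rot: [0.694, 0.135, 0.694, -0.135]
force: [0.8, 0.7, 0.9]
finger_gap: 0.0454
```

Call:
servo_tool --gripper '[0.045,0.045,0.045,0.045,0.045]' --xyz '[[0,0,0],[0,0,0],[0,0,0],[0,0,0],[0,0,0]]' --turn '[[8.1,0,0],[8.1,0,0],[8.1,0,0],[8.1,0,0],[8.1,0,0]]'

```text
time_s: 1.6
tcp_pos: [0.4719, 0.1812, 0.2076]
tcp_rot: [0.603, 0.368, 0.604, -0.369]
force: [-0.5, -0.4, -0.4]
finger_gap: 0.0452
```

Call:
servo_tool --gripper '[0.045,0.045,0.045,0.045,0.045]' --xyz '[[0,0,0],[0,0,0],[0,0,0],[0,0,0],[0,0,0]]' --turn '[[8.1,0,0],[8.1,0,0],[8.1,0,0],[8.1,0,0],[8.1,0,0]]'

```text
time_s: 2.1
tcp_pos: [0.4719, 0.1813, 0.2076]
tcp_rot: [-0.438, -0.554, -0.439, 0.555]
force: [-0.6, -0.0, 0.1]
finger_gap: 0.0453
```

```bash
python3 - <<'E'
from h import *
plan((.4755,.180,.09),np.arctan2(.974,.228))
E
```

```text
shift tool mm [117.6   3.9   0.4]
turn deg [-0.15  0.02  0.06]
t 2.1 p [0.4719 0.1813 0.2076] F [-0.59 -0.02  0.12] gap 0.0453 q [ 0.13 -0.02  1.79 -0.    1.38  0.36]
[[-0.001  0.973 -0.23 ]
 [-0.    -0.23  -0.973]
 [-1.    -0.001  0.   ]]
```

Call:
servo_tool --gripper '[0.045,0.045,0.045,0.045]' --xyz '[[0.03,0.004,0],[0.03,0,0],[0.03,0,0],[0.018,0,0]]' --turn '[[0,0,0],[0,0,0],[0,0,0],[0,0,0]]'

```text
time_s: 2.5
tcp_pos: [0.4742, 0.1802, 0.0971]
tcp_rot: [-0.439, -0.552, -0.441, 0.555]
force: [0.2, -0.7, 0.4]
finger_gap: 0.0451
```

```bash
python3 - <<'E'
from h import *
for n in ('top','side'):
    im,d=snap(n,n+'1'); b=im[140:300,80:280] if n=='top' else im[220:420,170:370]
    cv2.imwrite('pics/c_%s1.png'%n,cv2.resize(b[:,:,::-1],None,fx=3,fy=3,interpolation=cv2.INTER_CUBIC))
plan((.4755,.180,.065),np.arctan2(.974,.228))
E
```

```text
shift tool mm [31.7  2.5 -0.6]
turn deg [0.18 0.14 0.39]
t 2.6 p [0.4732 0.18   0.0967] F [-0.65 -0.35 -0.28] gap 0.045 q [ 0.12  0.1   1.89 -0.    1.16  0.35]
[[-0.007  0.974 -0.225]
 [-0.001 -0.225 -0.974]
 [-1.    -0.007  0.003]]
```

View pics/c_top1.png

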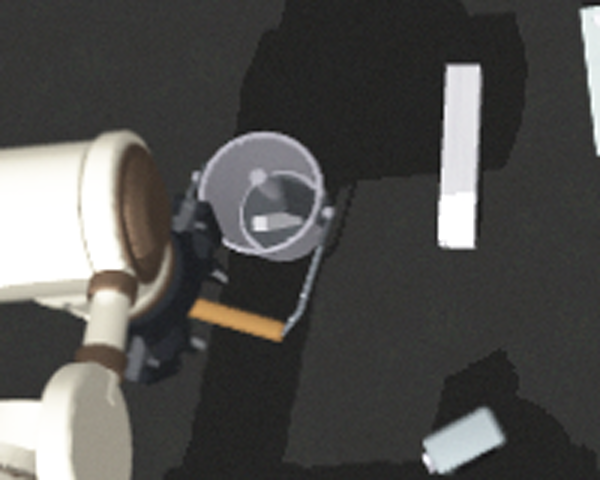

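View pics/c_side1.png

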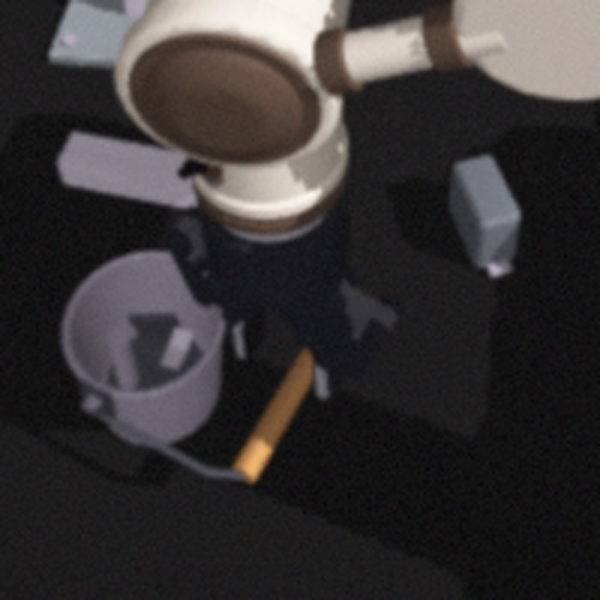

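Both crops show the jaws straddling the grip: in the side crop the pads are at about (240,340) and (320,380) with the bar between them. I'll lower 32 mm and close.

Call:
servo_tool --gripper '[0.045,0.045,0.045]' --xyz '[[0.016,0.002,0],[0.016,0,0],[0,0,0]]' --turn '[[0,0,0],[0,0,0],[0,0,0]]'

```text
time_s: 2.9
tcp_pos: [0.477, 0.1798, 0.0672]
tcp_rot: [-0.44, -0.552, -0.441, 0.554]
force: [-0.5, -0.8, -0.9]
finger_gap: 0.0453
```

Call:
servo_tool --gripper '[0.03,0.02,0.014,0.01,0.005]' --xyz '[[0,0,0],[0,0,0],[0,0,0],[0,0,0],[0,0,0]]' --turn '[[0,0,0],[0,0,0],[0,0,0],[0,0,0],[0,0,0]]'

```text
time_s: 3.4
tcp_pos: [0.4784, 0.18, 0.0685]
tcp_rot: [0.44, 0.554, 0.44, -0.553]
force: [-0.3, 0.2, -0.2]
finger_gap: 0.0051
```

```bash
python3 - <<'E'
from h import *
plan((.4755,.180,.064),np.arctan2(.974,.228))
im,d=snap('side','side2'); b=im[220:420,170:370]
cv2.imwrite('pics/c_side2.png',cv2.resize(b[:,:,::-1],None,fx=3,fy=3,interpolation=cv2.INTER_CUBIC))
E
```

```text
shift tool mm [ 4.5 -2.8  0.7]
turn deg [ 0.19 -0.01 -0.04]
t 3.4 p [0.4784 0.18   0.0685] F [-0.34  0.21 -0.19] gap 0.0051 q [ 0.12  0.15  1.9  -0.    1.09  0.35]
[[ 0.001  0.974 -0.225]
 [ 0.    -0.225 -0.974]
 [-1.     0.001 -0.   ]]
```

View pics/c_side2.png

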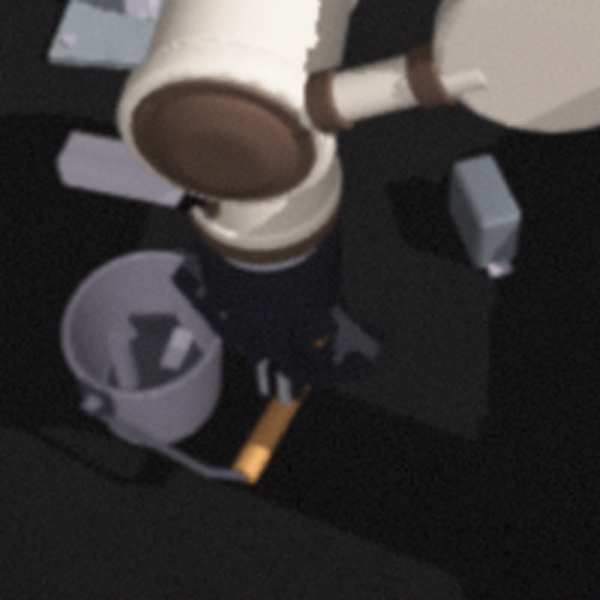

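The gap closed to 5 mm, so the jaws missed the bar. I'll measure where the pads and bar are before trying again.

```bash
python3 - <<'E'
from h import *
snap('top','top2')
ax=np.array([.228,.974]); 
for f in ('top0','side0','top2','side2'):
    n=f[:-1]
    z=np.load(f'pics/{f}.npz'); im,d=z['im'],z['d']; C=cloud(n,d)
    hsv=cv2.cvtColor(im,cv2.COLOR_RGB2HSV)
    m=(hsv[...,1]>90)&(hsv[...,0]<30)&(C[...,2]>.055)&(C[...,2]<.1)&(d>0)&(abs(C[...,0]-.48)<.05)&(abs(C[...,1]-.18)<.08)
    P=C[m]; e=np.array([.974,-.228]); s=(P[:,:2]-[.4755,.18])@e; t=(P[:,:2]-[.4755,.18])@ax
    print(f,len(P),'s',np.percentile(s,[5,50,95]).round(4),'t',t.min().round(3),t.max().round(3),'z',np.percentile(P[:,2],[5,50,95,99]).round(4))
    q=(d>0)&(C[...,2]>.05)&(C[...,2]<.1)&~m&(abs(C[...,0]-.478)<.03)&(abs(C[...,1]-.18)<.03)
    Q=C[q]
    for p,c in list(zip(Q,im[q]))[::max(1,len(Q)//25)]: print('   ',p.round(4),c, ((p[:2]-[.4755,.18])@e).round(4)) if f=='side2' else None
    q=(d>0)&(C[...,2]>.078)&(C[...,2]<.09)&(C[...,0]>.52)&(C[...,0]<.64)&(C[...,1]>.1)&(C[...,1]<.21)
    print(' rim',C[q].min(0).round(3),C[q].max(0).round(3))
z=np.load('pics/side2.npz')['im'][330:375,245:285]
cv2.imwrite('pics/z.png',cv2.resize(np.ascontiguousarray(z[:,:,::-1]),None,fx=13,fy=13,interpolation=cv2.INTER_NEAREST))
E
```

```text
top0 210 s [-0.0073  0.0015  0.0074] t -0.052 0.052 z [0.0761 0.0812 0.0843 0.0859]
 rim [0.52  0.1   0.078] [0.63  0.209 0.09 ]
side0 482 s [-0.0061 -0.0006  0.0073] t -0.054 0.054 z [0.0744 0.0799 0.0828 0.0835]
 rim [0.527 0.102 0.078] [0.631 0.21  0.089]
top2 139 s [-0.0069  0.0004  0.0072] t -0.052 0.01 z [0.0768 0.0818 0.0853 0.0961]
 rim [0.52  0.101 0.078] [0.631 0.21  0.09 ]
side2 252 s [-0.0064 -0.0012  0.0074] t -0.04 0.054 z [0.0738 0.0794 0.082  0.083 ]
    [0.4929 0.1841 0.0969] [72 71 76] 0.016
    [0.487  0.1901 0.0998] [ 99  95 102] 0.0089
    [0.4828 0.1864 0.095 ] [27 24 27] 0.0056
    [0.4895 0.1893 0.0934] [79 76 81] 0.0115
    [0.4871 0.1904 0.0967] [89 86 94] 0.0089
    [0.4849 0.1909 0.0987] [57 55 59] 0.0067
    [0.4831 0.1907 0.0991] [26 25 28] 0.005
    [0.4827 0.187  0.0924] [26 27 28] 0.0054
    [0.4684 0.1738 0.0747] [42 32 28] -0.0055
    [0.4852 0.1908 0.0947] [47 43 49] 0.007
    [0.4831 0.1911 0.0963] [32 27 27] 0.0049
    [0.472  0.1902 0.1   ] [76 76 81] -0.0058
    [0.4705 0.1892 0.0988] [44 41 44] -0.007
    [0.4821 0.1849 0.0813] [71 60 55] 0.0053
    [0.4767 0.193  0.0994] [93 89 93] -0.0018
    [0.4749 0.1928 0.0999] [106 107 112] -0.0035
    [0.4718 0.191  0.0979] [85 81 88] -0.0061
    [0.4698 0.1912 0.0993] [55 50 49] -0.0081
    [0.4683 0.1902 0.0981] [39 33 33] -0.0093
    [0.4692 0.1777 0.0741] [45 36 30] -0.0056
    [0.4771 0.1926 0.0948] [100  87  86] -0.0013
    [0.4749 0.1933 0.0972] [108 105 106] -0.0036
    [0.473  0.1933 0.0981] [105 101 106] -0.0055
    [0.4719 0.1913 0.0947] [94 86 86] -0.0061
    [0.4728 0.1842 0.0808] [87 71 60] -0.0036
    [0.47   0.1812 0.0766] [58 47 38] -0.0056
    [0.4791 0.1883 0.0819] [109  87  72] 0.0016
    [0.4774 0.1877 0.0816] [111  96  85] 0.0001
    [0.4731 0.1935 0.0947] [113  98  95] -0.0054
    [0.4718 0.1919 0.0924] [111  94  85] -0.0063
 rim [0.527 0.102 0.078] [0.631 0.21  0.089]
```

View pics/z.png

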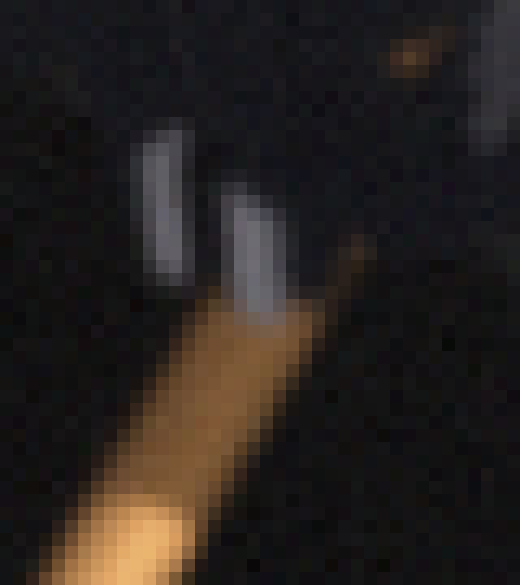

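In the zoom the pads end on top of the bar at about (265,355), in front of it, and the bar hasn't moved. So the tips sit higher than the stated 8 mm overhang implies. I'll raise the tool and measure tip height against the reported TCP.

Call:
servo_tool --gripper '[0.005,0.005,0.005,0.005]' --xyz '[[-0.03,0,0],[-0.03,0,0],[0,0,0],[0,0,0]]' --turn '[[0,0,0],[0,0,0],[0,0,0],[0,0,0]]'

```text
time_s: 3.9
tcp_pos: [0.4786, 0.1801, 0.1286]
tcp_rot: [0.441, 0.554, 0.44, -0.553]
force: [-0.5, 0.2, -0.1]
finger_gap: 0.0048
```

```bash
python3 - <<'E'
from h import *
plan((.4755,.180,.064),np.arctan2(.974,.228))
im,d=snap('side','side3');C=cloud('side',d)
e=np.array([.974,-.228])
q=(d>0)&(C[...,2]>.04)&(C[...,2]<.2)&(abs(C[...,0]-.478)<.04)&(abs(C[...,1]-.185)<.04)
ys,xs=np.where(q)
hsv=cv2.cvtColor(im,cv2.COLOR_RGB2HSV)
print(ys.min(),ys.max(),xs.min(),xs.max())
for v in range(ys.min(),ys.max(),2):
    u=xs[ys==v]
    print(v,[(int(k),tuple((C[v,k]*1000).round().astype(int).tolist())) for k in u[::4]][:7])
cv2.imwrite('pics/z3.png',cv2.resize(np.ascontiguousarray(im[300:375,225:305,::-1]),None,fx=8,fy=8,interpolation=cv2.INTER_NEAREST))
E
```

```text
shift tool mm [64.6 -3.1  0.8]
turn deg [ 0.19 -0.03 -0.08]
t 3.9 p [0.4786 0.1801 0.1286] F [-0.48  0.23 -0.14] gap 0.0048 q [0.12 0.07 1.86 0.   1.21 0.35]
[[ 0.001  0.974 -0.225]
 [ 0.    -0.225 -0.974]
 [-1.     0.001 -0.001]]
312 376 240 278
312 [(257, (487, 177, 199))]
314 [(257, (486, 180, 198))]
316 [(257, (485, 183, 198))]
318 [(249, (497, 189, 195)), (257, (484, 186, 196))]
320 [(250, (495, 190, 192)), (254, (488, 191, 196)), (258, (484, 184, 187))]
322 [(252, (494, 186, 179)), (256, (486, 187, 185))]
324 [(252, (495, 184, 171)), (256, (485, 191, 186)), (260, (476, 194, 195)), (264, (469, 195, 199)), (270, (460, 192, 198))]
326 [(252, (496, 183, 162)), (256, (485, 191, 180)), (260, (477, 193, 186)), (264, (469, 195, 193)), (268, (464, 193, 191))]
328 [(253, (494, 184, 158)), (257, (484, 191, 173)), (261, (476, 194, 182)), (265, (470, 191, 179)), (269, (464, 188, 177))]
330 [(255, (488, 191, 165)), (259, (482, 187, 162)), (263, (472, 194, 177)), (267, (466, 192, 176)), (271, (462, 183, 163))]
332 [(255, (488, 191, 159)), (259, (483, 187, 154)), (263, (472, 195, 173)), (267, 
[... 829 characters left out ...]
 78))]
356 [(259, (485, 193, 81)), (263, (477, 193, 85)), (267, (472, 188, 78))]
358 [(257, (488, 197, 79)), (261, (480, 196, 82)), (265, (474, 193, 79))]
360 [(257, (487, 201, 79)), (261, (480, 199, 80)), (265, (473, 196, 78))]
362 [(256, (487, 205, 79)), (260, (480, 203, 79)), (264, (474, 200, 78))]
364 [(254, (490, 208, 77)), (258, (483, 207, 79)), (262, (476, 204, 77))]
366 [(253, (491, 212, 78)), (257, (483, 211, 79)), (261, (477, 208, 77))]
368 [(252, (491, 216, 77)), (256, (484, 215, 80)), (260, (478, 212, 76))]
370 [(251, (492, 220, 78)), (255, (485, 219, 79)), (259, (478, 216, 76))]
372 [(250, (492, 224, 79)), (254, (485, 223, 80)), (258, (479, 220, 76))]
374 [(256, (481, 225, 78))]
```

View pics/z3.png

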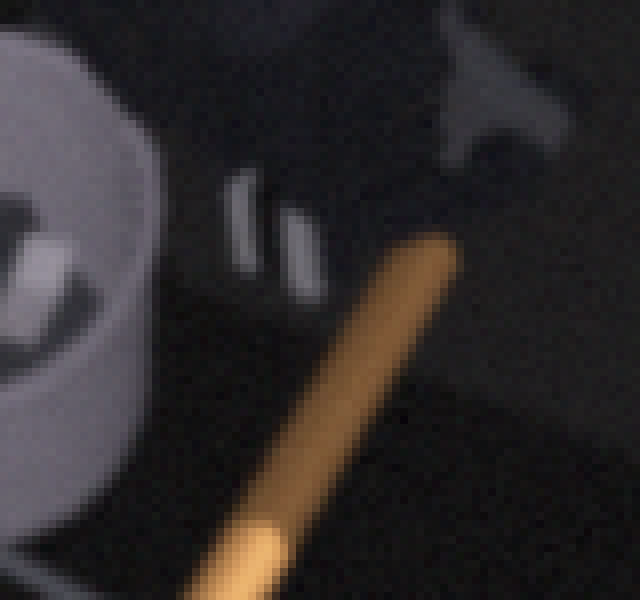

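Side view: the tips are at z of about 0.155 with TCP reported at 0.1286. They are about 25 mm behind the TCP instead of 8 mm ahead (x and y agree), and the earlier pose gives the same offset (tips about 0.092 at TCP 0.0685). I'll plan with the measured offset: gripping the bar needs TCP z of about 0.034.

Call:
servo_tool --gripper '[0.045,0.045,0.045,0.045,0.045]' --xyz '[[0,-0.003,0],[0,0,0],[0.02,0,0],[0.02,0,0],[0.02,0,0]]' --turn '[[0,0,0],[0,0,0],[0,0,0],[0,0,0],[0,0,0]]'

```text
time_s: 4.45
tcp_pos: [0.4747, 0.1806, 0.0668]
tcp_rot: [-0.44, -0.553, -0.44, 0.554]
force: [-0.2, -0.1, -0.0]
finger_gap: 0.0448
```

```bash
python3 - <<'E'
from h import *
plan((.4755,.180,.034),np.arctan2(.974,.228))
im,d=snap('side','side4')
cv2.imwrite('pics/z4.png',cv2.resize(np.ascontiguousarray(im[300:375,225:305,::-1]),None,fx=8,fy=8,interpolation=cv2.INTER_CUBIC))
E
```

```text
shift tool mm [32.8  1.   0.4]
turn deg [0.19 0.02 0.05]
t 4.45 p [0.4747 0.1806 0.0668] F [-0.17 -0.06 -0.  ] gap 0.0448 q [ 0.13  0.15  1.91 -0.    1.09  0.35]
[[-0.001  0.974 -0.225]
 [-0.    -0.225 -0.974]
 [-1.    -0.001  0.   ]]
```

View pics/z4.png

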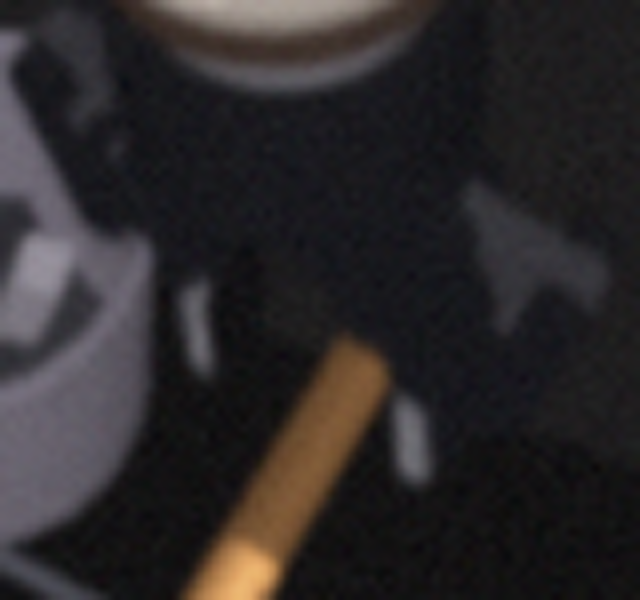

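The jaws straddle the bar: pads at crop (200,330) and (412,440), bar between them at (340,370). I'll lower 33 mm, then close gradually.

Call:
servo_tool --gripper '[0.045,0.045,0.045,0.045,0.045]' --xyz '[[0.008,0.001,0],[0.008,0,0],[0.008,0,0],[0.008,0,0],[0,0,0]]' --turn '[[0,0,0],[0,0,0],[0,0,0],[0,0,0],[0,0,0]]'

```text
time_s: 5.0
tcp_pos: [0.4753, 0.1803, 0.035]
tcp_rot: [-0.44, -0.553, -0.441, 0.554]
force: [0.2, 0.1, 0.9]
finger_gap: 0.0448
```

Call:
servo_tool --gripper '[0.03,0.02,0.016,0.012,0.008]' --xyz '[[0,0,0],[0,0,0],[0,0,0],[0,0,0],[0,0,0]]' --turn '[[0,0,0],[0,0,0],[0,0,0],[0,0,0],[0,0,0]]'

```text
time_s: 5.5
tcp_pos: [0.4769, 0.1804, 0.0366]
tcp_rot: [0.441, 0.554, 0.44, -0.553]
force: [2.1, -0.4, -0.6]
finger_gap: 0.0149
```

```bash
python3 - <<'E'
from h import *
plan((.4755,.180,.034),np.arctan2(.974,.228))
E
```

```text
shift tool mm [ 2.6 -1.3  0.7]
turn deg [ 0.18 -0.02 -0.09]
t 5.5 p [0.4769 0.1804 0.0366] F [ 2.07 -0.43 -0.62] gap 0.0149 q [ 0.12  0.2   1.92 -0.    1.02  0.35]
[[ 0.002  0.974 -0.225]
 [ 0.    -0.225 -0.974]
 [-1.     0.002 -0.   ]]
```

Call:
servo_tool --gripper '[0.008,0.008,0.008,0.008,0.008]' --xyz '[[-0.0082,0.0003,0],[-0.0082,0.001,0],[-0.0081,0.0016,0],[-0.0079,0.0022,0],[-0.0077,0.0029,0]]' --turn '[[0,0,0],[0,0,0],[0,0,0],[0,0,0],[0,0,0]]'

```text
time_s: 6.0
tcp_pos: [0.4837, 0.1787, 0.0769]
tcp_rot: [-0.44, -0.553, -0.44, 0.554]
force: [-2.0, 0.4, 1.0]
finger_gap: 0.0151
```

Call:
servo_tool --gripper '[0.008,0.008,0.008,0.008,0.008]' --xyz '[[-0.0075,0.0034,0],[-0.0072,0.004,0],[-0.0069,0.0046,0],[-0.0065,0.0051,0],[-0.0061,0.0056,0]]' --turn '[[0,0,0],[0,0,0],[0,0,0],[0,0,0],[0,0,0]]'

```text
time_s: 6.5
tcp_pos: [0.5066, 0.1735, 0.1111]
tcp_rot: [0.44, 0.553, 0.44, -0.553]
force: [-3.3, 1.2, 2.1]
finger_gap: 0.0148
```

Call:
servo_tool --gripper '[0.008,0.008,0.008,0.008,0.008]' --xyz '[[-0.0064,0.0056,0],[-0.0055,0.006,0],[-0.0046,0.0066,0],[-0.0042,0.0072,0],[-0.0036,0.0075,0]]' --turn '[[0,0,0],[0,0,0],[0,0,0],[0,0,0],[0,0,0]]'

```text
time_s: 7.0
tcp_pos: [0.5387, 0.1659, 0.1347]
tcp_rot: [-0.44, -0.553, -0.44, 0.553]
force: [1.7, 0.0, -2.7]
finger_gap: 0.0149
```

Call:
servo_tool --gripper '[0.008,0.008,0.008,0.008,0.008]' --xyz '[[-0.0022,0.008,0],[-0.0021,0.0079,0],[-0.0016,0.0081,0],[-0.001,0.0082,0],[-0.0002,0.0082,0]]' --turn '[[0,0,0],[0,0,0],[0,0,0],[0,0,0],[0,0,0]]'

```text
time_s: 7.5
tcp_pos: [0.5781, 0.1569, 0.1417]
tcp_rot: [-0.44, -0.553, -0.44, 0.553]
force: [0.3, -0.1, -1.3]
finger_gap: 0.0149
```

```bash
python3 - <<'E'
from h import *
plan((.579,.156,.14),np.arctan2(.974,.228))
for n in ('side','top'):
    im,d=snap(n,n+'5');C=cloud(n,d)
    hsv=cv2.cvtColor(im,cv2.COLOR_RGB2HSV)
    m=(hsv[...,1]>90)&(hsv[...,0]<30)&(C[...,2]>.15)&(C[...,2]<.21)&(d>0)&(abs(C[...,0]-.58)<.06)&(abs(C[...,1]-.15)<.08)
    P=C[m]; print(n,'bar',len(P),P.mean(0) if len(P) else '',P.min(0) if len(P) else '',P.max(0) if len(P) else '')
    q=(d>0)&(C[...,2]>.078)&(C[...,2]<.09)&(C[...,0]>.5)&(C[...,0]<.65)&(C[...,1]>.08)&(C[...,1]<.24)
    print(' rim',C[q].min(0).round(3),C[q].max(0).round(3))
    b=im[100:280,80:280] if n=='top' else im[220:420,170:370]
    cv2.imwrite('pics/c_%s5.png'%n,cv2.resize(b[:,:,::-1],None,fx=3,fy=3,interpolation=cv2.INTER_CUBIC))
E
```

```text
shift tool mm [1.7 1.1 0.7]
turn deg [0.19 0.   0.01]
t 7.5 p [0.5781 0.1569 0.1417] F [ 0.29 -0.06 -1.29] gap 0.0149 q [ 0.06  0.28  1.59 -0.    1.27  0.29]
[[-0.     0.974 -0.225]
 [-0.    -0.225 -0.974]
 [-1.    -0.     0.   ]]
side bar 268 [0.58203116 0.18549251 0.18415459] [0.56413786 0.12292863 0.17449445] [0.59578554 0.20965121 0.20627889]
 rim [0.523 0.1   0.078] [0.622 0.22  0.089]
top bar 163 [0.57189343 0.13154224 0.18633448] [0.56012676 0.10407138 0.17904185] [0.58744036 0.16285164 0.20169825]
 rim [0.522 0.097 0.078] [0.627 0.206 0.09 ]
```

View pics/c_side5.png

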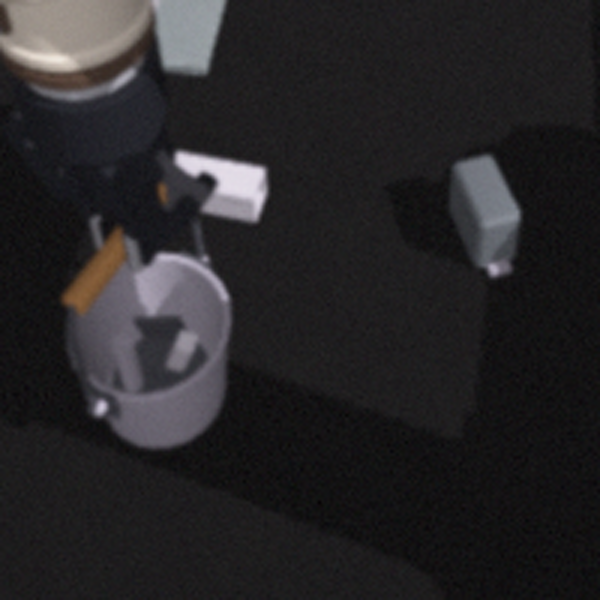

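View pics/c_top5.png

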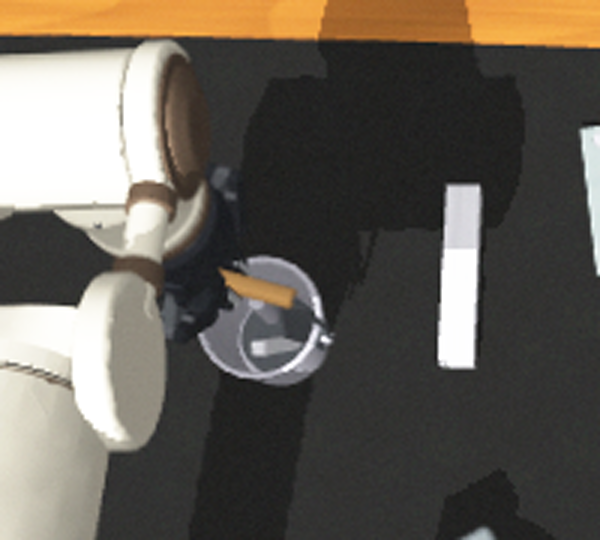

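The bail is upright (bar at z of about 0.18, over the rim centre). The pail is standing and has shifted at most about 4 mm. I'll hold briefly, then lift slowly.

Call:
servo_tool --gripper '[0.008,0.008,0.008,0.008,0.008]' --xyz '[[0,0,0],[0,0,0],[0,0,0],[0,0,0],[0,0,0]]' --turn '[[0,0,0],[0,0,0],[0,0,0],[0,0,0],[0,0,0]]' --grip_force 32

```text
time_s: 8.1
tcp_pos: [0.5773, 0.1571, 0.1418]
tcp_rot: [-0.44, -0.553, -0.44, 0.553]
force: [-0.6, -1.0, -0.6]
finger_gap: 0.0148
```

Call:
servo_tool --gripper '[0.008,0.008,0.008,0.008,0.008]' --xyz '[[-0.002,0,0],[-0.004,0,0],[-0.006,0,0],[-0.008,0,0],[-0.01,0,0]]' --turn '[[0,0,0],[0,0,0],[0,0,0],[0,0,0],[0,0,0]]'

```text
time_s: 8.6
tcp_pos: [0.5773, 0.1571, 0.1723]
tcp_rot: [-0.44, -0.553, -0.44, 0.553]
force: [0.3, 0.2, -5.0]
finger_gap: 0.0148
```

Call:
servo_tool --gripper '[0.008,0.008,0.008,0.008,0.008]' --xyz '[[-0.015,0,0],[-0.015,0,0],[-0.015,0,0],[-0.015,0,0],[-0.013,0,0]]' --turn '[[0,0,0],[0,0,0],[0,0,0],[0,0,0],[0,0,0]]'

```text
time_s: 9.1
tcp_pos: [0.5778, 0.1571, 0.2467]
tcp_rot: [0.44, 0.554, 0.44, -0.553]
force: [0.5, -0.5, -4.7]
finger_gap: 0.015
```

Call:
servo_tool --gripper '[0.008,0.008,0.008]' --xyz '[[-0.007,0,0],[-0.003,0,0],[0,0,0]]' --turn '[[0,0,0],[0,0,0],[0,0,0]]'

```text
time_s: 9.4
tcp_pos: [0.5775, 0.1571, 0.2549]
tcp_rot: [-0.44, -0.553, -0.44, 0.553]
force: [0.4, 0.7, -3.6]
finger_gap: 0.0149
```

```bash
python3 - <<'E'
from h import *
plan((.607,-.189,.255),np.pi/2+.138)
for n in ('side',):
    im,d=snap(n,n+'6');cv2.imwrite('pics/c6.png',im[:,:,::-1])
E
```

```text
shift tool mm [-1.000e-01  1.065e+02  3.306e+02]
turn deg [-20.9   0.    0. ]
t 9.4 p [0.5775 0.1571 0.2549] F [ 0.42  0.67 -3.57] gap 0.0149 q [ 0.06  0.19  1.47 -0.    1.48  0.29]
[[-0.     0.974 -0.225]
 [-0.    -0.225 -0.974]
 [-1.    -0.     0.   ]]
```

View pics/c6.png

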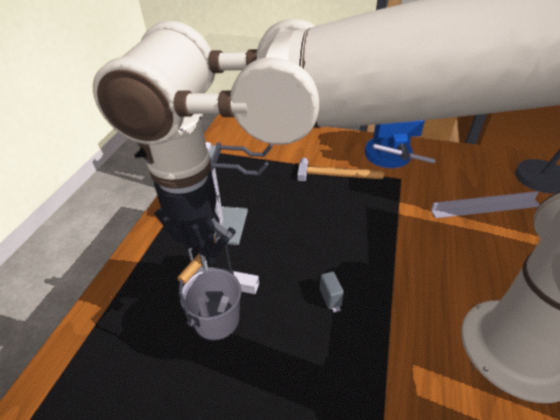

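Pail is hanging from the jaws at pixel (213,300), clear of everything. I'll turn to the stand's yaw, then go to a standoff in front of the prong tips so the prongs can pass under the grip between the legs.

Call:
servo_tool --gripper '[0.008,0.008,0.008,0.008,0.008]' --xyz '[[0.002,0,0],[0.002,0,0],[0.003,0,0],[0.003,0,0],[0.002,0,0]]' --turn '[[-3.2,0,0],[-4.8,0,0],[-4.9,0,0],[-4.8,0,0],[-3.2,0,0]]'

```text
time_s: 9.95
tcp_pos: [0.5768, 0.157, 0.2413]
tcp_rot: [0.533, 0.463, 0.535, -0.464]
force: [-0.2, 0.1, -5.3]
finger_gap: 0.0146
```

```bash
python3 - <<'E'
from h import *
plan((.488,-.2055,.243),np.pi/2+.138)
E
```

```text
shift tool mm [  -1.4 -138.9  346.4]
turn deg [ 0.17 -0.01  0.14]
t 9.95 p [0.5768 0.157  0.2413] F [-0.15  0.1  -5.31] gap 0.0146 q [ 0.06  0.2   1.49 -0.    1.46 -0.08]
[[-0.002  0.99   0.14 ]
 [-0.     0.14  -0.99 ]
 [-1.    -0.002 -0.   ]]
```

Call:
servo_tool --gripper '[0.008,0.008,0.008,0.008,0.008]' --xyz '[[0,-0.003,0.008],[0,-0.006,0.014],[0,-0.008,0.02],[0,-0.009,0.022],[0,-0.009,0.022]]' --turn '[[0,0,0],[0,0,0],[0,0,0],[0,0,0],[0,0,0]]'

```text
time_s: 10.45
tcp_pos: [0.554, 0.0651, 0.2428]
tcp_rot: [0.533, 0.465, 0.533, -0.465]
force: [0.4, -0.7, -3.6]
finger_gap: 0.0146
```

Call:
servo_tool --gripper '[0.008,0.008,0.008,0.008,0.008]' --xyz '[[0,-0.009,0.022],[0,-0.009,0.022],[0,-0.009,0.022],[0,-0.009,0.022],[0,-0.008,0.022]]' --turn '[[0,0,0],[0,0,0],[0,0,0],[0,0,0],[0,0,0]]'

```text
time_s: 10.95
tcp_pos: [0.5252, -0.0499, 0.2428]
tcp_rot: [0.533, 0.465, 0.533, -0.465]
force: [0.9, -0.8, -4.8]
finger_gap: 0.0149
```

Call:
servo_tool --gripper '[0.008,0.008,0.008,0.008,0.008]' --xyz '[[0,-0.009,0.022],[0,-0.009,0.022],[0,-0.009,0.022],[0,-0.009,0.022],[0,-0.008,0.022]]' --turn '[[0,0,0],[0,0,0],[0,0,0],[0,0,0],[0,0,0]]'

```text
time_s: 11.45
tcp_pos: [0.4965, -0.1648, 0.2429]
tcp_rot: [0.533, 0.465, 0.533, -0.465]
force: [-0.6, 0.0, -3.8]
finger_gap: 0.0148
```

Call:
servo_tool --gripper '[0.008,0.008,0.008,0.008,0.008]' --xyz '[[0,-0.007,0.018],[0,-0.005,0.012],[0,-0.003,0.006],[0,-0.001,0.003],[0,0,0.001]]' --turn '[[0,0,0],[0,0,0],[0,0,0],[0,0,0],[0,0,0]]'

```text
time_s: 11.95
tcp_pos: [0.4874, -0.2046, 0.2428]
tcp_rot: [0.533, 0.464, 0.533, -0.464]
force: [0.3, 0.6, -3.9]
finger_gap: 0.015
```

Call:
servo_tool --gripper '[0.008,0.008,0.008,0.008,0.008]' --xyz '[[0,0,0],[0,0,0],[0,0,0],[0,0,0],[0,0,0]]' --turn '[[0,0,0],[0,0,0],[0,0,0],[0,0,0],[0,0,0]]'

```text
time_s: 12.45
tcp_pos: [0.4875, -0.2046, 0.2428]
tcp_rot: [0.533, 0.464, 0.533, -0.464]
force: [-0.1, -0.9, -3.5]
finger_gap: 0.0147
```

```bash
cat > look.py <<'E'
from h import *
import sys
k=sys.argv[1]
ps=.138; ex=np.array([np.cos(ps),np.sin(ps)]); ey=np.array([-ex[1],ex[0]]); O=np.array([.607,-.189])
for n in ('side','top'):
    im,d=snap(n,n+k);C=cloud(n,d)
    hsv=cv2.cvtColor(im,cv2.COLOR_RGB2HSV); S=(C[...,:2]-O)@ex; T=(C[...,:2]-O)@ey
    m=(hsv[...,1]>90)&(hsv[...,0]<30)&(C[...,2]>.2)&(C[...,2]<.33)&(d>0)&(abs(T)<.07)&(S<.05)&(S>-.2)
    if m.sum(): print(n,'bar',m.sum(),'s',np.percentile(S[m],[2,50,98]).round(4),'t',np.percentile(T[m],[1,50,99]).round(4),'z',np.percentile(C[m][:,2],[2,50,98]).round(4))
    b=im[60:260,220:420] if n=='top' else im[90:290,150:350]
    cv2.imwrite('pics/c_%s%s.png'%(n,k),cv2.resize(b[:,:,::-1],None,fx=3,fy=3,interpolation=cv2.INTER_CUBIC))
p,R,o=pose(); print('tcp s,t',((p[:2]-O)@ex).round(4),((p[:2]-O)@ey).round(4))
plan((.607,-.189,.243),np.pi/2+.138)
E
python3 look.py 7
```

```text
side bar 363 s [-0.1595 -0.1172  0.0332] t [-0.0453  0.0093  0.0548] z [0.2154 0.2853 0.327 ]
top bar 145 s [-0.1287 -0.1226 -0.1144] t [0.0164 0.0367 0.0528] z [0.2817 0.2875 0.2905]
tcp s,t -0.1205 0.0009
shift tool mm [ -0.2 120.5   0.9]
turn deg [0.01 0.   0.  ]
t 12.55 p [ 0.4875 -0.2047  0.2428] F [ 0.68 -0.29 -4.22] gap 0.0148 q [-0.63  0.02  1.68 -0.    1.45 -0.76]
[[-0.     0.99   0.138]
 [-0.     0.138 -0.99 ]
 [-1.    -0.     0.   ]]
```

View pics/c_side7.png

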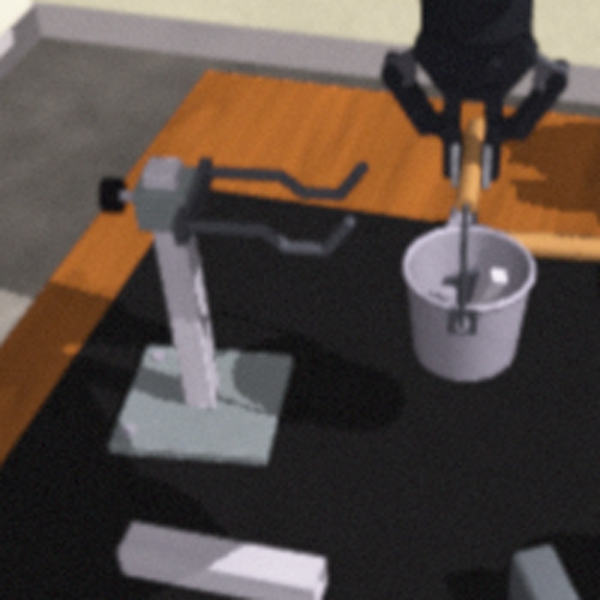

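View pics/c_top7.png

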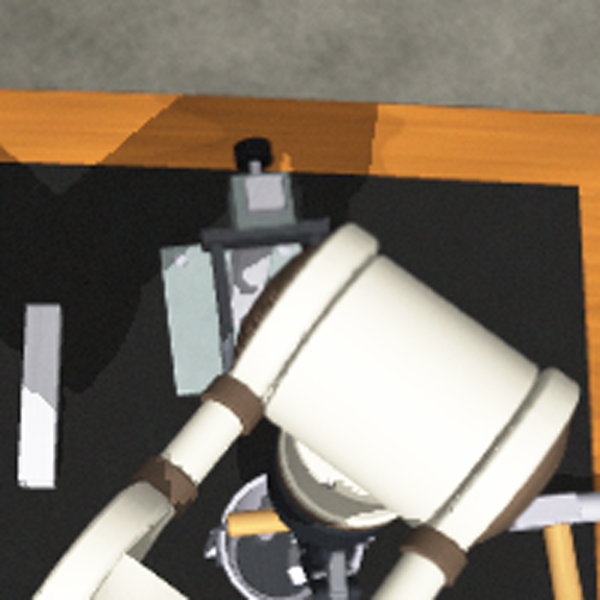

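Side view: the pail hangs upright at crop (470,290) in front of the prong tips (355,170) and (350,222), with the bar above tip height. I'll advance 120 mm over the hollows.

Call:
servo_tool --gripper '[0.008,0.008,0.008,0.008,0.008]' --xyz '[[0,0.005,0],[0,0.01,0],[0,0.014,0],[0,0.014,0],[0,0.014,0]]' --turn '[[0,0,0],[0,0,0],[0,0,0],[0,0,0],[0,0,0]]'

```text
time_s: 13.05
tcp_pos: [0.5452, -0.1967, 0.2427]
tcp_rot: [0.533, 0.464, 0.533, -0.464]
force: [0.2, 0.8, -4.4]
finger_gap: 0.0144
```

Call:
servo_tool --gripper '[0.008,0.008,0.008,0.008,0.008]' --xyz '[[0,0.014,0],[0,0.014,0],[0,0.014,0],[0,0.01,0],[0,0.007,0]]' --turn '[[0,0,0],[0,0,0],[0,0,0],[0,0,0],[0,0,0]]'

```text
time_s: 13.55
tcp_pos: [0.6033, -0.1885, 0.2424]
tcp_rot: [0.533, 0.464, 0.534, -0.464]
force: [-0.7, -0.2, -4.3]
finger_gap: 0.0147
```

Call:
servo_tool --gripper '[0.008,0.008,0.008,0.008,0.008]' --xyz '[[0,0.003,0],[0,0.001,0],[0,0,0],[0,0,0],[0,0,0]]' --turn '[[0,0,0],[0,0,0],[0,0,0],[0,0,0],[0,0,0]]'

```text
time_s: 14.05
tcp_pos: [0.606, -0.1884, 0.2429]
tcp_rot: [0.533, 0.464, 0.533, -0.464]
force: [0.1, -0.7, -4.0]
finger_gap: 0.0151
```

```bash
python3 look.py 8
```

```text
side bar 308 s [-0.0419 -0.0001  0.0442] t [-0.0393  0.0111  0.055 ] z [0.215  0.2861 0.3282]
top bar 47 s [-0.007  -0.0011  0.0052] t [-0.0307  0.0176  0.0314] z [0.2842 0.2881 0.2901]
tcp s,t -0.0008 0.0008
shift tool mm [-0.1  0.8  0.8]
turn deg [-0.01  0.   -0.  ]
t 14.15 p [ 0.6061 -0.1883  0.2429] F [-0.68 -0.27 -3.22] gap 0.0149 q [-0.49  0.29  1.37 -0.    1.48 -0.63]
[[ 0.     0.991  0.137]
 [-0.     0.137 -0.991]
 [-1.     0.     0.   ]]
```

View pics/c_side8.png

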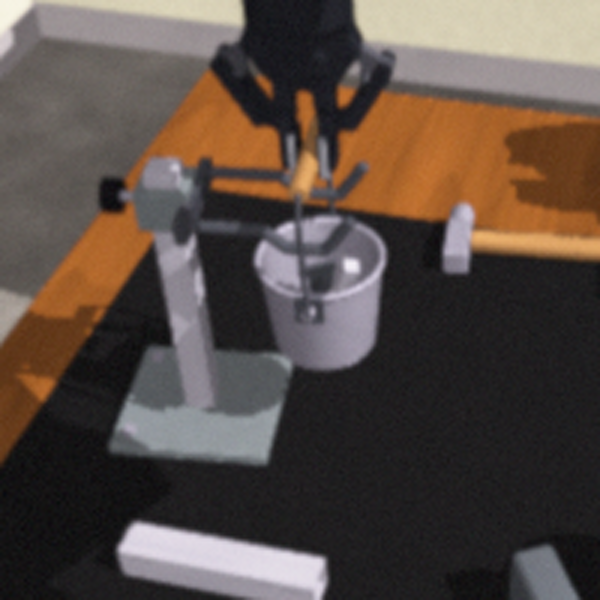

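View pics/c_top8.png

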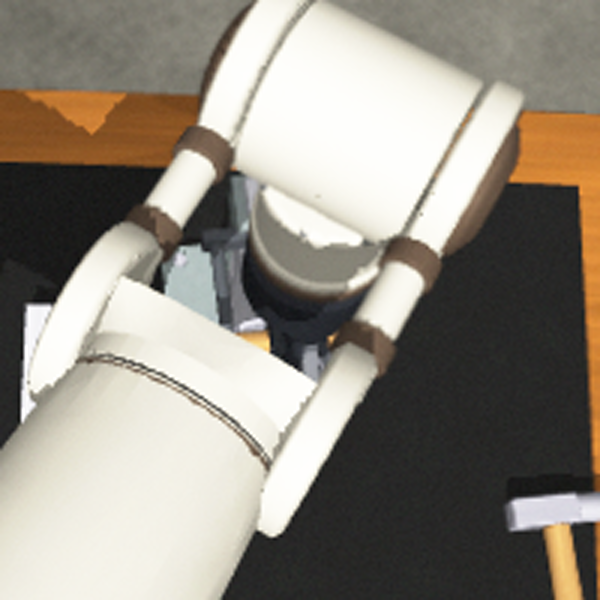

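Bar sits above the hollows between tip and slope, with the near leg outside the near prong. I'll descend 38 mm, then feel in 1 mm steps and finer.

Call:
servo_tool --gripper '[0.008,0.008,0.008,0.008,0.008]' --xyz '[[0.004,0.001,0],[0.007,0,0],[0.008,0,0],[0.008,0,0],[0.006,0,0]]' --turn '[[0,0,0],[0,0,0],[0,0,0],[0,0,0],[0,0,0]]'

```text
time_s: 14.65
tcp_pos: [0.6068, -0.1879, 0.2083]
tcp_rot: [0.533, 0.464, 0.534, -0.464]
force: [-0.4, 0.4, -4.3]
finger_gap: 0.0151
```

Call:
servo_tool --gripper '[0.008,0.008,0.008,0.008,0.008]' --xyz '[[0.002,0,0],[0.001,0,0],[0.001,0,0],[0.001,0,0],[0,0,0]]' --turn '[[0,0,0],[0,0,0],[0,0,0],[0,0,0],[0,0,0]]'

```text
time_s: 15.15
tcp_pos: [0.6074, -0.1882, 0.205]
tcp_rot: [0.533, 0.464, 0.533, -0.464]
force: [0.3, 0.0, -3.9]
finger_gap: 0.0143
```

```bash
python3 look.py 9
```

```text
side bar 310 s [-0.0601  0.      0.0459] t [-0.0373  0.0122  0.0552] z [0.2292 0.249  0.3225]
top bar 27 s [-0.0054  0.0018  0.0057] t [-0.0295  0.0173  0.0267] z [0.2483 0.2506 0.2529]
tcp s,t 0.0005 0.0008
shift tool mm [-38.   -0.5   0.8]
turn deg [ 0.01  0.01 -0.02]
t 15.25 p [ 0.6074 -0.1882  0.205 ] F [-0.02 -0.94 -4.5 ] gap 0.015 q [-0.49  0.32  1.42 -0.    1.41 -0.63]
[[ 0.     0.99   0.138]
 [-0.     0.138 -0.99 ]
 [-1.     0.     0.   ]]
```

View pics/c_side9.png

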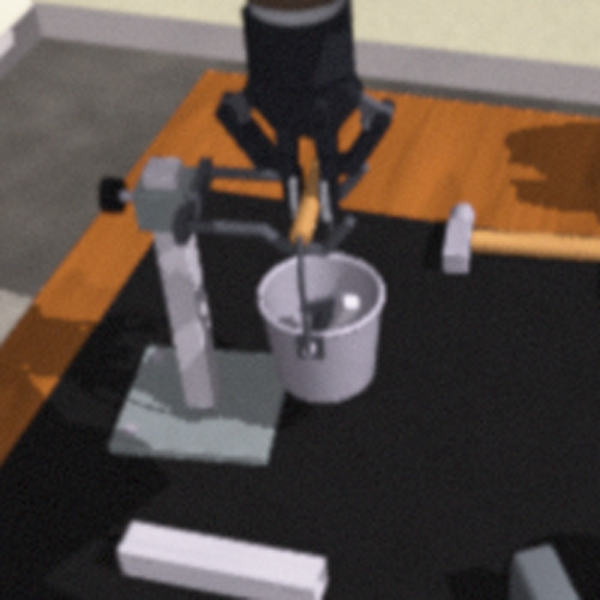

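Bar is at the hollows, about 12 mm above the expected seat. Now the fine feel.

Call:
servo_tool --gripper '[0.008,0.008,0.008,0.008,0.008]' --xyz '[[0.001,0,0],[0.001,0,0],[0.001,0,0],[0.001,0,0],[0.001,0,0]]' --turn '[[0,0,0],[0,0,0],[0,0,0],[0,0,0],[0,0,0]]' --grip_force 25

```text
time_s: 15.75
tcp_pos: [0.6073, -0.1881, 0.1997]
tcp_rot: [0.533, 0.464, 0.533, -0.464]
force: [0.3, -0.1, -4.7]
finger_gap: 0.0146
```

Call:
servo_tool --gripper '[0.008,0.008,0.008,0.008]' --xyz '[[0.001,0,0],[0.0005,0,0],[0.0005,0,0],[0,0,0]]' --turn '[[0,0,0],[0,0,0],[0,0,0],[0,0,0]]'

```text
time_s: 16.15
tcp_pos: [0.6073, -0.1881, 0.1977]
tcp_rot: [0.533, 0.464, 0.533, -0.464]
force: [0.5, 0.1, -4.8]
finger_gap: 0.0149
```

Call:
servo_tool --gripper '[0.008,0.008,0.008,0.008]' --xyz '[[0.0005,0,0],[0.0005,0,0],[0.0005,0,0],[0,0,0]]' --turn '[[0,0,0],[0,0,0],[0,0,0],[0,0,0]]'

```text
time_s: 16.55
tcp_pos: [0.6072, -0.1881, 0.1962]
tcp_rot: [0.533, 0.464, 0.533, -0.464]
force: [0.1, -0.8, -4.3]
finger_gap: 0.0149
```

Call:
servo_tool --gripper '[0.008,0.008,0.008,0.008]' --xyz '[[0.0005,0,0],[0.0005,0,0],[0.0005,0,0],[0,0,0]]' --turn '[[0,0,0],[0,0,0],[0,0,0],[0,0,0]]'

```text
time_s: 16.95
tcp_pos: [0.6072, -0.1881, 0.1947]
tcp_rot: [0.533, 0.464, 0.533, -0.464]
force: [-0.3, 0.1, -4.3]
finger_gap: 0.0146
```

Call:
servo_tool --gripper '[0.008,0.008,0.008]' --xyz '[[0.0005,0,0],[0.0005,0,0],[0,0,0]]' --turn '[[0,0,0],[0,0,0],[0,0,0]]'

```text
time_s: 17.25
tcp_pos: [0.6073, -0.1881, 0.1937]
tcp_rot: [0.533, 0.464, 0.533, -0.464]
force: [0.2, -0.3, -4.8]
finger_gap: 0.0147
```

Call:
servo_tool --gripper '[0.008,0.008,0.008]' --xyz '[[0.0005,0,0],[0.0005,0,0],[0,0,0]]' --turn '[[0,0,0],[0,0,0],[0,0,0]]'

```text
time_s: 17.55
tcp_pos: [0.6074, -0.1882, 0.1934]
tcp_rot: [0.533, 0.464, 0.533, -0.464]
force: [-2.0, 0.5, -0.6]
finger_gap: 0.0143
```

Call:
servo_tool --gripper '[0.008,0.008]' --xyz '[[0.0005,0,0],[0,0,0]]' --turn '[[0,0,0],[0,0,0]]'

```text
time_s: 17.75
tcp_pos: [0.6075, -0.1882, 0.1933]
tcp_rot: [0.534, 0.464, 0.533, -0.464]
force: [-2.4, 0.9, 3.6]
finger_gap: 0.015
```

Call:
servo_tool --gripper '[0.008,0.008]' --xyz '[[0.0005,0,0],[0,0,0]]' --turn '[[0,0,0],[0,0,0]]'

```text
time_s: 17.95
tcp_pos: [0.6075, -0.1882, 0.1932]
tcp_rot: [0.534, 0.464, 0.533, -0.464]
force: [-4.1, 1.6, 5.1]
finger_gap: 0.0151
```

Contact came at TCP z 0.1934, and the hook has now taken the whole weight plus about 5 N. I'll ease back 0.8 mm and look.

Call:
servo_tool --gripper '[0.008,0.008,0.008,0.008]' --xyz '[[-0.0005,0,0],[-0.0003,0,0],[0,0,0],[0,0,0]]' --turn '[[0,0,0],[0,0,0],[0,0,0],[0,0,0]]'

```text
time_s: 18.35
tcp_pos: [0.6075, -0.1882, 0.1932]
tcp_rot: [0.534, 0.464, 0.533, -0.464]
force: [-3.4, 2.2, 6.7]
finger_gap: 0.0148
```

```bash
python3 look.py 10
```

```text
side bar 312 s [-0.0604  0.0002  0.0423] t [-0.0364  0.0133  0.0552] z [0.2246 0.2387 0.3142]
top bar 21 s [-0.0127  0.0016  0.0062] t [-0.0293  0.0164  0.0241] z [0.2358 0.2387 0.2667]
tcp s,t 0.0006 0.0007
shift tool mm [-49.8  -0.6   0.8]
turn deg [ 0.01  0.02 -0.03]
t 18.45 p [ 0.6075 -0.1882  0.1932] F [-3.49  2.23  6.03] gap 0.0149 q [-0.49  0.32  1.43 -0.    1.39 -0.63]
[[ 0.001  0.99   0.138]
 [-0.     0.138 -0.99 ]
 [-1.     0.001  0.   ]]
```

View pics/c_side10.png

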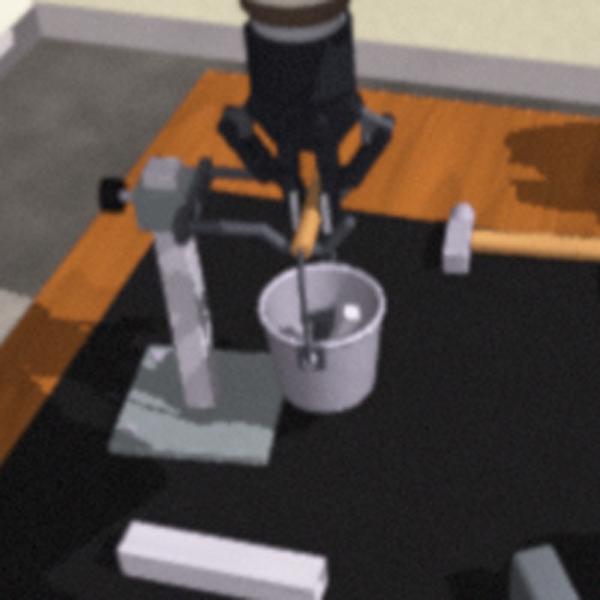

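Call:
servo_tool --gripper '[0.008,0.008]' --xyz '[[-0.0006,0,0],[0,0,0]]' --turn '[[0,0,0],[0,0,0]]' --grip_force 20

```text
time_s: 18.65
tcp_pos: [0.6075, -0.1882, 0.1933]
tcp_rot: [0.533, 0.464, 0.533, -0.464]
force: [-2.6, 1.5, 3.9]
finger_gap: 0.0149
```

Call:
servo_tool --gripper '[0.008,0.008]' --xyz '[[-0.0002,0,0],[0,0,0]]' --turn '[[0,0,0],[0,0,0]]'

```text
time_s: 18.85
tcp_pos: [0.6074, -0.1882, 0.1933]
tcp_rot: [0.533, 0.464, 0.533, -0.464]
force: [-3.2, 0.6, 2.3]
finger_gap: 0.0149
```

Call:
servo_tool --gripper '[0.008,0.008,0.008]' --xyz '[[-0.0003,-0.0004,0],[0,0,0],[0,0,0]]' --turn '[[0,0,0],[0,0,0],[0,0,0]]'

```text
time_s: 19.15
tcp_pos: [0.6073, -0.1881, 0.1934]
tcp_rot: [0.534, 0.465, 0.533, -0.464]
force: [1.2, 0.7, -0.2]
finger_gap: 0.0149
```

Call:
servo_tool --gripper '[0.018,0.022,0.028,0.036,0.04]' --xyz '[[0,0,0],[0,0,0],[0,0,0],[0,0,0],[0,0,0]]' --turn '[[0,0,0],[0,0,0],[0,0,0],[0,0,0],[0,0,0]]'

```text
time_s: 19.65
tcp_pos: [0.6069, -0.1882, 0.1937]
tcp_rot: [0.533, 0.464, 0.533, -0.464]
force: [0.2, 0.1, -0.2]
finger_gap: 0.0403
```

```bash
python3 look.py 11
```

```text
side bar 377 s [-0.0627 -0.0016  0.0457] t [-0.0431  0.0123  0.0547] z [0.225  0.2377 0.3173]
top bar 24 s [-0.0167  0.0014  0.0054] t [-0.0291  0.0165  0.0257] z [0.2355 0.239  0.2862]
tcp s,t -0.0 0.0008
shift tool mm [-49.3   0.    0.8]
turn deg [0. 0. 0.]
t 19.75 p [ 0.6069 -0.1882  0.1937] F [0.28 0.63 0.11] gap 0.04 q [-0.49  0.32  1.43 -0.    1.39 -0.63]
[[-0.     0.99   0.138]
 [-0.     0.138 -0.99 ]
 [-1.    -0.     0.   ]]
```

View pics/c_side11.png

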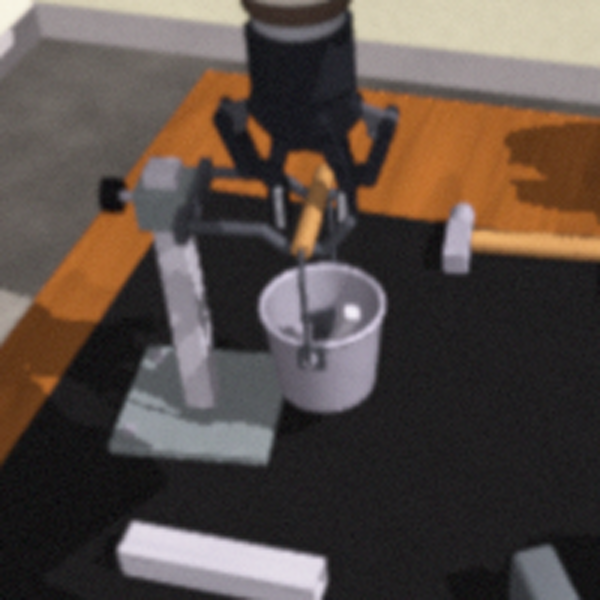

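Released: the grip lies in both hollows at crop (310,215), pads are clear on both sides, and the force is zero. I'll withdraw straight up.

Call:
servo_tool --gripper '[0.04,0.04,0.04,0.04,0.04]' --xyz '[[-0.004,0,0],[-0.008,0,0],[-0.012,0,0],[-0.015,0,0],[-0.02,0,0]]' --turn '[[0,0,0],[0,0,0],[0,0,0],[0,0,0],[0,0,0]]'

```text
time_s: 20.25
tcp_pos: [0.6068, -0.1881, 0.254]
tcp_rot: [0.533, 0.464, 0.533, -0.464]
force: [-0.4, 0.4, 0.7]
finger_gap: 0.0402
```

Call:
servo_tool --gripper '[0.04,0.04,0.04,0.04,0.04]' --xyz '[[-0.03,0,0],[-0.03,0,0],[-0.02,-0.03,0],[0,-0.04,0],[0,-0.04,0]]' --turn '[[0,0,0],[0,0,0],[0,0,0],[0,0,0],[0,0,0]]'

```text
time_s: 20.75
tcp_pos: [0.4974, -0.2037, 0.3353]
tcp_rot: [0.535, 0.464, 0.532, -0.464]
force: [-0.2, -0.7, 0.7]
finger_gap: 0.0397
```

Call:
servo_tool --gripper '[0.04,0.04,0.04,0.04,0.04]' --xyz '[[0,-0.04,0],[0,-0.02,0],[0,0,0],[0,0,0],[0,0,0]]' --turn '[[0,0,0],[0,0,0],[0,0,0],[0,0,0],[0,0,0]]'

```text
time_s: 21.25
tcp_pos: [0.4394, -0.2115, 0.3333]
tcp_rot: [0.534, 0.464, 0.533, -0.464]
force: [-0.4, 0.2, 0.7]
finger_gap: 0.04
```

```bash
python3 look.py 12; python3 - <<'E'
from h import *
O=np.array([.607,-.189]);ps=.138; ex=np.array([np.cos(ps),np.sin(ps)]); ey=np.array([-ex[1],ex[0]])
for n in ('side','top'):
    z=np.load(f'pics/{n}12.npz'); im,d=z['im'],z['d']; C=cloud(n,d); hsv=cv2.cvtColor(im,cv2.COLOR_RGB2HSV)
    m=(hsv[...,1]>90)&(hsv[...,0]<30)&(C[...,2]>.22)&(C[...,2]<.245)&(d>0)&(np.linalg.norm(C[...,:2]-O,axis=2)<.06)
    P=C[m]
    if len(P)>30:
        w,V=np.linalg.eigh(np.cov(P[:,:2].T)); a=V[:,1]*np.sign(V[1,1]); s=(P[:,:2]-O)@ex;t=(P[:,:2]-O)@ey
        print(n,len(P),'s',s.mean(),'t',t.min(),t.max(),'angle vs stand y',np.arctan2(-a[0],a[1])-ps)
    for nm,box,zz in (('tube',(.5,.75,-.02,.09),(.015,.05)),('tape',(.3,.5,-.06,.1),(.03,.08))):
        q=(d>0)&(C[...,0]>box[0])&(C[...,0]<box[1])&(C[...,1]>box[2])&(C[...,1]<box[3])&(C[...,2]>zz[0])&(C[...,2]<zz[1])
        print(nm,C[q].min(0).round(3),C[q].max(0).round(3)) if q.any() else 0
E
```

```text
side bar 254 s [-0.0334 -0.0012  0.0385] t [-0.0483 -0.0015  0.055 ] z [0.2169 0.2352 0.2414]
top bar 195 s [-0.0076 -0.0021  0.0056] t [-0.0051  0.0253  0.0527] z [0.2324 0.2382 0.2416]
tcp s,t -0.1692 0.0009
shift tool mm [ 89.7 169.2   1.1]
turn deg [ 0.06 -0.01  0.  ]
t 21.35 p [ 0.4393 -0.2114  0.3327] F [-0.26 -0.17  0.34] gap 0.0403 q [-0.7  -0.13  1.64  0.    1.63 -0.84]
[[-0.     0.99   0.139]
 [ 0.     0.139 -0.99 ]
 [-1.    -0.    -0.   ]]
side 238 s 0.0003519539749838062 t -0.049426876864748774 0.0560148333980049 angle vs stand y 0.03311420202205892
tube [ 0.556 -0.015  0.015] [0.716 0.019 0.032]
tape [ 0.359 -0.049  0.03 ] [0.414 0.015 0.06 ]
top 195 s -0.0016713135017370482 t -0.0069865554985530315 0.05296267827529454 angle vs stand y 0.01750731060820368
tube [ 0.555 -0.016  0.016] [0.716 0.016 0.036]
tape [ 0.37  -0.021  0.051] [0.406 0.012 0.064]
```

View pics/c_side12.png

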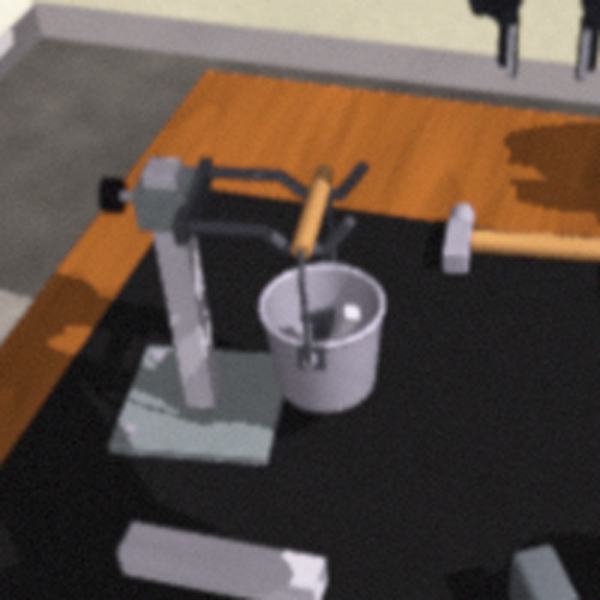

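View pics/c_top12.png

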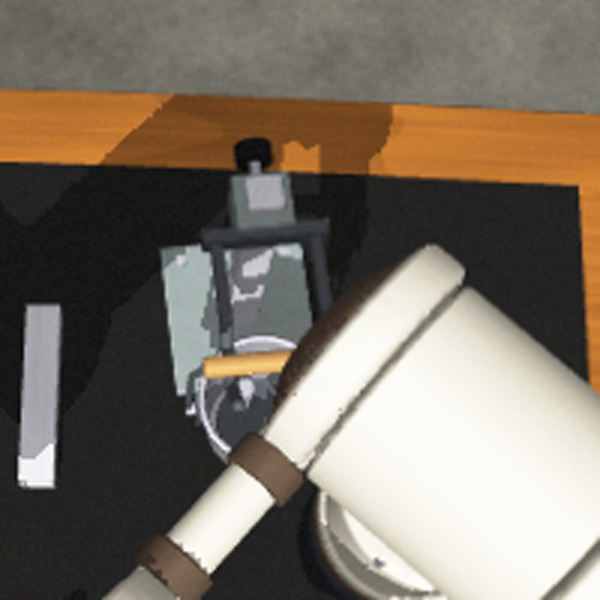

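The pail hangs upright with its grip in both hollows (about s = −1 mm, t = +2 mm, skew of 0.03 rad or less). The arm is clear and the bystanders haven't moved. Handing in.

```bash
python3 -c "
from plant import r
print(r.close_job())"
```

```text
the job is handed in; nothing more can be done
None
```

The pail is hanging on the hook, released, and I handed the job in at about 21 s of the 72 s. No verdict was reported.

**What I did:** I swung the bail upright with the pail still standing, lifted it, and carried it in from in front of the prong tips. I then lowered it in 0.5 mm steps until the hook took the weight at reported TCP z ≈ 0.193 m. I eased off until the net vertical force was about zero, opened the fingers and backed away.

**Last checks:**
- **Seating:** the grip's middle is within about 2 mm in x and about 3 mm in y of the hollows' middle, and it is skewed by 0.02 to 0.03 rad at most.
- **Pail:** it looks upright and still in the side view.
- **Bystanders:** the tube measures where it was. So does the tape in the side view; the arm partly hid it from the top camera. The hammer I judged only by eye; I did not measure it again.
- **Arm:** it is clear of everything, with the force reading near zero.

**What disagreed:**
- **Finger length:** the cameras showed the fingertips about 25 mm behind the reported TCP, not the stated 8 mm ahead. My first grasp closed above the grip without touching anything, so I used the measured offset from then on.
- **Force at contact:** the force kept rising for a moment after I began easing off. I estimate the hook carried about 11 N at most, under the 25 N limit.
- **Raising the bail:** the pail may have shifted up to about 4 mm on the bench, within the 30 mm allowed.
- **Cameras:** the two views differed by about 3 to 4 mm, so I averaged them.

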